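# Load the seasoning caddy

## Task

Put the four seasonings that stand about on the front of the worktop away in the wooden caddy, one upright in each well and standing fully down on its floor: the wooden pepper mill in the large round well, the square red-lidded spice jar in the square well, and the salt shaker and the green-lidded spice jar one each in the two smaller round wells. Set them down gently, without dropping or toppling any. Leave the amber dropper bottle, the wide green-lidded jar of spread and whatever stands along the wall where they are.

Things in the scene. Friction and masses are not known exactly. Their poses are not given: they have to be found in the camera images.
- pepper_mill: Brown turned-wood pepper mill with a small metal finial, standing upright, 58 mm diameter, 150 mm tall, about 0.18 kg. Origin: centre of its underside, z up. Solid for gripping: 58 mm wide or less up to 108 mm, rounded head 49 mm wide from 109 to 139 mm above the origin, then the 12 mm finial. The head does not turn. Round: its yaw does not matter.
- salt_shaker: Small clear glass salt shaker with a grey domed cap, standing upright, 44 mm diameter, 90 mm tall, about 0.1 kg. Origin: centre of its underside, z up. Up to 44 mm wide below 66 mm, cap 34 mm wide from 66 to 90 mm above the origin. Round.
- green_spice_jar: Slim round glass spice jar with a green lid, standing upright, 46 mm diameter, 106 mm tall, about 0.11 kg. Origin: centre of its underside, z up. Lid 45 mm wide from 85 to 105 mm above the origin. Round.
- red_spice_jar: Slim square glass spice jar with a round red lid, standing upright, 40 x 40 mm (sides along its own x and y, rounded corners), 106 mm tall, about 0.11 kg. Origin: centre of its underside, z up. Lid 40 mm diameter from 85 to 105 mm above the origin. (A jar like it far back against the wall is not meant.)
- insert_large: Beech block 86 x 86 x 30 mm with one large round well, 72 mm diameter, 22 mm deep. One of 4 fixed in a row (pitch 87 mm along y, order varies) in a dark caddy frame. Origin: centre of underside, 6 mm above the worktop; z up, x, y along its sides. Well floor 8 mm, mouth 30 mm above origin. Frame sides 38 mm high; dowel handles 66 mm high across the row's ends, 0.18 m from its middle.
- insert_round_a: Beech block 86 x 86 x 30 mm with one smaller round well, 57 mm diameter (twin of insert_round_b), 22 mm deep. One of 4 fixed in a row (pitch 87 mm along y, order varies) in a dark caddy frame. Origin: centre of underside, 6 mm above the worktop; z up, x, y along its sides. Well floor 8 mm, mouth 30 mm above origin. Frame sides 38 mm high; dowel handles 66 mm high across the row's ends, 0.18 m from its middle.
- insert_round_b: Beech block 86 x 86 x 30 mm with one smaller round well, 57 mm diameter (twin of insert_round_a), 22 mm deep. One of 4 fixed in a row (pitch 87 mm along y, order varies) in a dark caddy frame. Origin: centre of underside, 6 mm above the worktop; z up, x, y along its sides. Well floor 8 mm, mouth 30 mm above origin. Frame sides 38 mm high; dowel handles 66 mm high across the row's ends, 0.18 m from its middle.
- insert_square: Beech block 86 x 86 x 30 mm with one square well, 53 x 53 mm, sides along x and y, 22 mm deep. One of 4 fixed in a row (pitch 87 mm along y, order varies) in a dark caddy frame. Origin: centre of underside, 6 mm above the worktop; z up, x, y along its sides. Well floor 8 mm, mouth 30 mm above origin. Frame sides 38 mm high; dowel handles 66 mm high across the row's ends, 0.18 m from its middle.
- dropper_bottle: Small amber glass bottle with a black rubber dropper top, 33 mm diameter, 102 mm tall, standing loose among the seasonings. Not a seasoning: to be left alone. Origin: centre of its underside.
- spread_jar: Wide squat jar of light brown spread with a green lid, 75 mm wide, 97 mm tall, standing loose among the seasonings. Too wide for the caddy: to be left alone. Origin: centre of its underside.
Things that resemble listed ones, but are neither listed nor needed, are in the scene too. What is shaped like the pepper_mill but purple is not meant.

How it is judged:
By the outcome, as a careful person would: the job done as asked, in the order asked, and still so for the second after the job is handed in, with the robot touching nothing.
It also fails if it takes over 96 s, if anything falls off the work surface, if the arm or the gripper's body presses on something with over 40 N, if the wrist force passes 120 N, or if a joint passes its speed limit or range.

## Robot

A 7-joint arm with a two-finger parallel gripper is mounted at the origin on a cart in front of the work surface, level with it; the furniture and walls round the work are solid. World frame = base frame: x ahead of the robot, y to its left, z up, the work surface at z = 0. Lengths are in m, angles in rad, forces in N, time in s.
With the tool pointing down it reaches from about 0.4 to 0.875 m from the base axis. Payload 19.3 kg.
Tool frame: the origin (TCP) lies midway between the tips of the shut fingers; the grasp point (between the pads) lies 19 mm behind it (bot.pinch_z is the distance from the TCP to the grasp point, in m); z points along the fingers, y is the line along which they close (so a half turn about z gives the same grasp; the last joint's range is limited). The gripper opens to 85 mm and grips with 20 to 120 N. Pads are 22 mm wide; open, the fingers measure 114 mm over their backs; the gripper's body (76 mm by 85 mm) begins 54 mm behind the grasp point. The pads swing forward as they close: fully open they stand 13 mm farther back than shut.
Start: joints at [-1.415, 0.521, -0.036, 1.599, 0.021, 1.021, -0.113], TCP at [0.14, 0.609, 0.231] pointing down, gripper open.
Joint ranges: [-2.91, 2.91], [-0.3, 2.13], [-1.5, 1.42], [0.17, 2.43], [-1.26, 4.41], [0.16, 1.93], [-2.52, 2.52]. Speed limits (rad/s): [1.89, 1.89, 2.39, 2.39, 3.01, 3.01, 3.01].

## Interface

Orientations are given as [roll, pitch, yaw] about the fixed x, y, z axes, in that order (R = Rz(yaw) Ry(pitch) Rx(roll)).
In Python, from workcell import observe, viewer, bot gives the robot as it stands. The module is installed in compiled form; this text tells all that it offers.
- The arm moves only by the tool play_rows, never from a script. Its argument "motion" is a list of rows, each a list of 7 numbers: the shift along the tool's x, y, z in cm, then the turn, a rotation vector about the tool's x, y, z in rad, then the opening, from -1 (shut) to 1 (fully open), so that 0 is half open. A call has exactly 5 rows; each row is the pose to reach, as a shift and turn from the pose commanded when the call began, along the tool's axes at that moment; what a row does not reach only later rows make up. A row lasts 1/10 s, in which the tool goes at most 50 mm and 8.59 degrees, less where a joint would pass 70% of its speed; a pose out of reach is approached as far as the arm can. A call with a gripper value outside its range is refused whole. The fingers move at their own pace and stop on an object; "squeeze" is the grip in N (left out, the last holds). Time passes only in rows, so rows that repeat a pose let the fingers close, or fill a call up. It gives the time, the measured TCP pose, the force, the opening and the grip force at its end, in the units of the state.
- observe(): the state, without advancing time (a new reading comes with each control period).
- viewer.grab_frame(name): name is "scene" or "top" or "wrist"; returns (picture, depth): 384x512x3 uint8, red, green, blue; 384x512 float32, m along the optical axis (not along the pixel's ray), 0 where there is no reading.
- viewer.camera_info(name): a dict with "fx", "fy", "cx", "cy" (pixels), "k1" (the pictures are not rectified: a ray, as slopes to the right and down, at radius r is drawn at 1 + k1 r^2 times it, then the intrinsics apply), "R" (3x3) and "t" (3): a world point X has camera coordinates R X + t. Camera axes: x right, y down, z forward; pixel columns grow to the right and rows downward; lengths in m; the calibration is good to about 2 mm. A picture is of the moment at which its call begins: read the wrist's pose just before it. camera_info takes no time and is no camera call; for the wrist camera it gives the pose at the moment of the call.
- bot.job_done(): hands the job in; it is judged then, once.
The state is a dict: "clock": time; "qpos": joint angles; "qd": joint speeds; "joint_efforts": joint torques, N m; "position": TCP position; "tool_rot": TCP orientation; "force": force on the tool from outside, world axes, zero at the start; "moment": the same for the moment, N m; "grip_width": finger opening in m; "finger_force": force on a finger pad.
Only numpy, scipy, OpenCV 4.12 (cv2) and the standard library are available. Lean on these libraries where they do the work, as an engineer would, in place of code of your own. Each camera call takes 0.05 s, during which the arm holds its last target. There are 200 camera calls.

## Working session

There is one attempt and no reset: what is moved stays moved. The work goes in short steps, Python scripts to look and compute and a tool call to move; the robot and the scene stay as the last step left them, time stands still between calls to the robot, and variables do not carry over. Pictures are saved under pics/ and viewed, at most 14 in all, crops included, and the job is handed in when it is done.

Besides the shell and the picture viewer there is one more tool, called after ">>>" as a command line: name --pt "numbers of a row" for each row, then --argument value for the rest. play_rows: Moves the arm, as the interface text tells. Its arguments: {"type":"object","properties":{"motion":{"type":"array"},"squeeze":{"type":"number"}},"required":["motion"]}

```bash
mkdir -p pics
cat > h.py <<'E'
import numpy as np, cv2
from workcell import observe, viewer, bot
def grab(n):
    c=viewer.camera_info(n); p,d=viewer.grab_frame(n); return c,p,d
def world(c,d):
    h,w=d.shape; u,v=np.meshgrid(np.arange(w),np.arange(h))
    K=np.array([[c['fx'],0,c['cx']],[0,c['fy'],c['cy']],[0,0,1]])
    pts=np.stack([u,v],-1).reshape(-1,1,2).astype(float)
    s=cv2.undistortPoints(pts,K,np.array([c['k1'],0,0,0.])).reshape(h,w,2)
    X=np.dstack([s[...,0]*d,s[...,1]*d,d])
    return (X-np.array(c['t']))@np.array(c['R'])
def save(n,p): cv2.imwrite('pics/'+n+'.png',p[...,::-1])
E
python3 - <<'E'
from h import *
print({k:np.round(v,3).tolist() if k!='clock' else v for k,v in observe().items()})
for n in('scene','top'):
    c,p,d=grab(n); save(n,p); np.savez(n,p=p,w=world(c,d),d=d)
    print(n,np.round(-np.array(c['R']).T@c['t'],3),np.round(c['R'],2).tolist(),c['fx'])
E
```

```text
{'clock': 0.0, 'qpos': [-1.415, 0.522, -0.036, 1.6, 0.021, 1.021, -0.113], 'qd': [0.0, 0.001, 0.001, -0.001, 0.001, -0.001, -0.002], 'joint_efforts': [0.001, -92.712, 1.98, -36.994, 0.018, 0.008, 0.0], 'position': [0.14, 0.609, 0.231], 'tool_rot': [-3.14, 0.0, 2.916], 'force': [-0.073, 0.387, -0.155], 'moment': [0.027, 0.1, -0.027], 'finger_force': 0.0, 'grip_width': 0.085}
scene [0.426 1.203 0.992] [[-1.0, -0.08, 0.0], [-0.05, 0.63, -0.78], [0.06, -0.78, -0.63]] 497.84838481992057
top [0.308 0.018 1.257] [[0.01, -1.0, 0.0], [-0.99, -0.01, -0.14], [0.14, -0.0, -0.99]] 438.71906163813424
```

View pics/top.png

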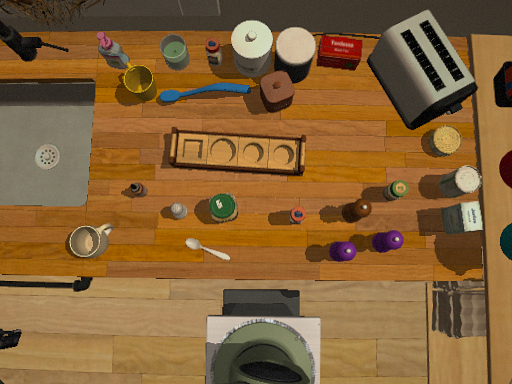

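View pics/scene.png

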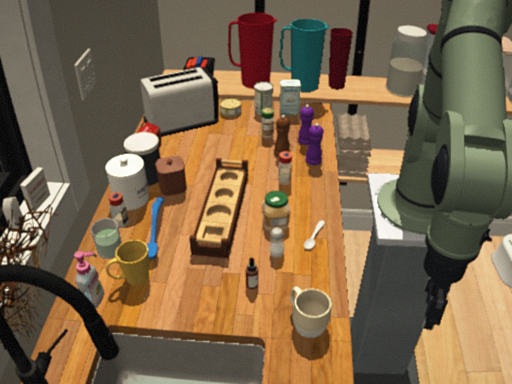

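The top view shows the mill at (360,208), salt at (178,211), green jar at (397,190), red jar at (297,215) and spread jar at (223,207). In the caddy, the wells are square (193,150), large (222,151) and two small ones (254,153) and (284,154).

Run:
```python
from h import *
T=np.load('top.npz'); S=np.load('scene.npz')
wt=T['w']; ws=S['w']
print('table z',np.median(wt[230:240,120:150,2]),np.median(ws[200:220,330:340,2]))
allp=np.concatenate([wt.reshape(-1,3)[T['d'].ravel()>0],ws.reshape(-1,3)[S['d'].ravel()>0]])
for n,u,v in[('mill',360,208),('salt',178,211),('green',397,190),('red',297,215),('spread',223,207),('drop',136,188),('purp',388,241),('purp2',343,252)]:
    w=wt[v-14:v+15,u-14:v and u+15].reshape(-1,3); w=w[w[:,2]>.03]
    c=np.median(w[w[:,2]>w[:,2].max()-.03],0)[:2]
    o=[]
    for P in(wt.reshape(-1,3),ws.reshape(-1,3)):
        P=P[(np.hypot(*(P[:,:2]-c).T)<.045)&(P[:,2]>.015)&(P[:,2]<.3)]
        o.append((len(P),np.round(P[:,2].max(),3),np.round((P.min(0)+P.max(0))[:2]/2,3).tolist(),np.round((P.max(0)-P.min(0))[:2],3).tolist()))
    print(n,np.round(c,3),o)
# caddy: points z .03-.04
P=wt[125:180,165:310].reshape(-1,3); Q=P[(P[:,2]>.028)&(P[:,2]<.075)]
r=cv2.minAreaRect(Q[:,:2].astype(np.float32)); print('caddy',r)
for nm,W,im in(('top',wt,T['p']),):
    for u,v in[(193,150),(222,151),(254,153),(284,154)]:
        print(u,v,np.round(np.median(W[v-3:v+4,u-3:u+4].reshape(-1,3),0),3))
# rectified height map
g=np.zeros((300,500,3),np.uint8); 
m=(allp[:,0]>.4)&(allp[:,0]<.7)&(allp[:,1]>-.3)&(allp[:,1]<.3)&(allp[:,2]<.08)
hm=np.zeros((600,1200)); 
p=wt[...]; cols=T['p'].reshape(-1,3)
save('caddy',cv2.resize(T['p'][120:185,160:315],None,fx=5,fy=5,interpolation=cv2.INTER_CUBIC))
```

```text
table z -0.0002763766135371398 -0.002232005273504545Traceback (most recent call last):
  File "<stdin>", line 12, in <module>
    return umr_maximum(a, axis, None, out, keepdims, initial, where)
ValueError: zero-size array to reduction operation maximum which has no identity
```

Run:
```python
from h import *
T=np.load('top.npz'); S=np.load('scene.npz')
wt=T['w']; ws=S['w']
def ok(P,d): return P.reshape(-1,3)[d.ravel()>0]
A=[ok(wt,T['d']),ok(ws,S['d'])]
for n,u,v in[('mill',360,208),('salt',178,211),('green',397,190),('red',297,215),('spread',223,207),('drop',136,188),('purp',388,241),('purp2',343,252)]:
    w=wt[v-14:v+15,u-14:u+15]; w=w.reshape(-1,3)[T['d'][v-14:v+15,u-14:u+15].ravel()>0]
    f=w[w[:,2]>.02]; print(n,len(w),len(f))
    if len(f)<5: continue
    c=np.median(f[f[:,2]>f[:,2].max()-.03],0)[:2]
    o=[]
    for P in A:
        P=P[(np.hypot(*(P[:,:2]-c).T)<.045)&(P[:,2]>.015)&(P[:,2]<.3)]
        if len(P): o.append((len(P),np.round(P[:,2].max(),3),np.round((P.min(0)+P.max(0))[:2]/2,3).tolist(),np.round((P.max(0)-P.min(0))[:2],3).tolist()))
    print('  ',np.round(c,3),o)
s=(slice(125,180),slice(165,310)); P=wt[s].reshape(-1,3)[T['d'][s].ravel()>0]; Q=P[(P[:,2]>.028)&(P[:,2]<.075)]
r=cv2.minAreaRect(Q[:,:2].astype(np.float32)); print('caddy',r)
for u,v in[(193,150),(222,151),(254,153),(284,154)]:
    print(u,v,np.round(np.median(wt[v-3:v+4,u-3:u+4].reshape(-1,3),0),3))
save('caddy',cv2.resize(T['p'][120:185,160:315],None,fx=5,fy=5,interpolation=cv2.INTER_CUBIC))
```

```text
mill 839 436
   [ 0.444 -0.249] [(465, np.float64(0.153), [0.444, -0.248], [0.052, 0.05]), (455, np.float64(0.151), [0.446, -0.245], [0.048, 0.053])]
salt 838 217
   [0.442 0.239] [(220, np.float64(0.092), [0.441, 0.24], [0.04, 0.038]), (313, np.float64(0.092), [0.44, 0.246], [0.038, 0.038])]
green 838 375
   [ 0.5   -0.359] [(384, np.float64(0.112), [0.501, -0.361], [0.043, 0.048]), (300, np.float64(0.112), [0.501, -0.355], [0.042, 0.055])]
red 840 248
   [ 0.43  -0.086] [(251, np.float64(0.113), [0.43, -0.086], [0.04, 0.039]), (344, np.float64(0.109), [0.429, -0.082], [0.04, 0.042])]
spread 836 723
   [0.45  0.115] [(733, np.float64(0.105), [0.451, 0.115], [0.08, 0.077]), (846, np.float64(0.1), [0.449, 0.121], [0.077, 0.075])]
drop 836 153
   [0.496 0.355] [(161, np.float64(0.101), [0.499, 0.357], [0.03, 0.033]), (295, np.float64(0.101), [0.498, 0.362], [0.031, 0.033])]
purp 839 484
   [ 0.362 -0.33 ] [(507, np.float64(0.151), [0.36, -0.333], [0.053, 0.05]), (391, np.float64(0.151), [0.364, -0.326], [0.049, 0.047])]
purp2 838 407
   [ 0.333 -0.208] [(415, np.float64(0.155), [0.333, -0.21], [0.056, 0.048]), (488, np.float64(0.15), [0.335, -0.202], [0.052, 0.047])]
caddy ((0.6124346852302551, 0.0800921693444252), (0.38130396604537964, 0.10877037793397903), 86.6312026977539)
193 150 [0.62  0.211 0.013]
222 151 [0.619 0.126 0.012]
254 153 [0.614 0.033 0.014]
284 154 [ 0.611 -0.054  0.013]
```

View pics/caddy.png

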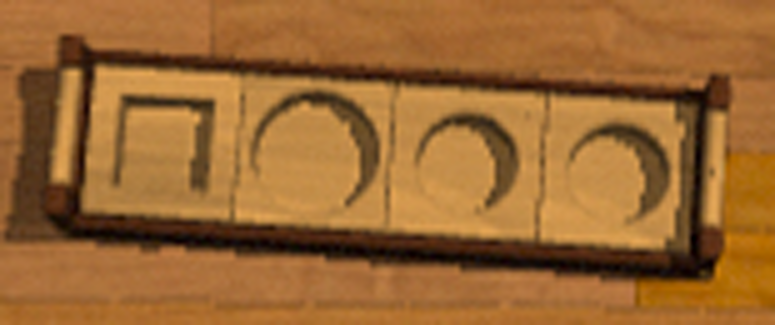

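The caddy wells, from +y to −y, are square, large, small, small, with a yaw of about −0.057. I'll move above the caddy for a close look.

```bash
cat >> h.py <<'E'
from scipy.spatial.transform import Rotation as Rn
def to(x,y,z,yaw=1.514):
    s=observe(); R=Rn.from_euler('xyz',s['tool_rot']); G=Rn.from_euler('xyz',[np.pi,0,yaw])
    print('t',round(s['clock'],2),'pos',np.round(s['position'],4),'yaw',np.round(s['tool_rot'],3),'q',np.round(s['qpos'],2))
    print(' shift cm',np.round(R.inv().apply(np.array([x,y,z])-s['position'])*100,2),'turn',np.round((R.inv()*G).as_rotvec(),3))
E
python3 -c "
from h import *
to(.52,.08,.4)
c=viewer.camera_info('wrist');R=Rn.from_euler('xyz',observe()['tool_rot'])
print(R.inv().apply(-np.array(c['R']).T@c['t']-observe()['position']),np.array(c['R'])@R.as_matrix(),c['fx'])"
```

```text
t 0.1 pos [0.1399 0.6088 0.2308] yaw [-3.141  0.     2.916] q [-1.42  0.52 -0.04  1.6   0.02  1.02 -0.11]
 shift cm [-48.89 -43.05 -16.88] turn [-1.000e-03  1.000e-03  1.402e+00]
[ 0.07730938  0.00018235 -0.14350597] [[-1.04859032e-03  9.99999043e-01 -9.02762980e-04]
 [-9.53679074e-01 -1.27159193e-03 -3.00823216e-01]
 [-3.00824076e-01  5.45505849e-04  9.53679494e-01]] 298.20428101838235
```

>>> play_rows --pt "-2 -2 -1 0 0 0.08 1" --pt "-6 -5 -3 0 0 0.2 1" --pt "-10 -8 -5 0 0 0.34 1" --pt "-13.5 -11 -7 0 0 0.48 1" --pt "-17 -14 -9 0 0 0.62 1" --squeeze 40

```text
clock: 0.6
position: [0.2707, 0.4388, 0.3186]
tool_rot: [-3.141, -0.0, 2.29]
force: [1.1, -0.0, 0.3]
grip_width: 0.0856
finger_force: 0.0
```

```bash
python3 -c "
from h import *
to(.52,.08,.4)"
```

```text
t 0.6 pos [0.2707 0.4388 0.3186] yaw [-3.141 -0.     2.29 ] q [-1.26  0.26  0.15  1.78 -0.04  1.11 -0.37]
 shift cm [-43.42  -4.88  -8.14] turn [-0.     0.     0.776]
```

>>> play_rows --pt "-4.5 -0.5 -1 0 0 0.14 1" --pt "-9 -1 -2 0 0 0.28 1" --pt "-13.5 -1.5 -3 0 0 0.42 1" --pt "-18 -2 -4 0 0 0.56 1" --pt "-22.5 -2.5 -5 0 0 0.7 1"

```text
clock: 1.1
position: [0.4009, 0.2539, 0.3685]
tool_rot: [-3.141, -0.0, 1.59]
force: [-0.2, 1.2, 0.9]
grip_width: 0.0852
finger_force: 0.0
```

```bash
python3 -c "
from h import *
to(.52,.08,.4)"
```

```text
t 1.1 pos [0.4009 0.2539 0.3685] yaw [-3.141 -0.     1.59 ] q [-1.03  0.15  0.4   1.8  -0.06  1.21 -0.6 ]
 shift cm [-17.62  11.57  -3.16] turn [-0.    -0.     0.076]
```

>>> play_rows --pt "-4 2.5 -1 0 0 0.03 1" --pt "-8 5 -2 0 0 0.06 1" --pt "-12 8 -3 0 0 0.076 1" --pt "-16 10.5 -3.2 0 0 0.076 1" --pt "-17.6 11.6 -3.2 0 0 0.076 1"

```text
clock: 1.6
position: [0.5222, 0.0784, 0.4004]
tool_rot: [3.141, 0.001, 1.515]
force: [-1.0, 0.8, -1.0]
grip_width: 0.0859
finger_force: 0.0
```

Run:
```python
from h import *
to(.445,-.247,.25)
c,p,d=grab('wrist'); save('w1',p); np.savez('w1',p=p,w=world(c,d),d=d)
W=world(c,d); m=(d>0)
P=W[m]; B=P[(P[:,0]>.5)&(P[:,0]<.72)&(P[:,1]>-.12)&(P[:,1]<.3)]
print('z hist',np.histogram(B[:,2],bins=np.arange(-.01,.08,.005))[0])
t=B[(B[:,2]>.027)&(B[:,2]<.072)]; print(cv2.minAreaRect(t[:,:2].astype(np.float32)))
# height map plane mask (block tops), wells = holes
f=B[(B[:,2]<.025)&(B[:,2]>.006)]
H=np.zeros((220,420),np.uint8); ij=((f[:,:2]-[.5,-.12])*1000).astype(int); H[ij[:,0].clip(0,219),ij[:,1].clip(0,419)]=255
H=cv2.morphologyEx(H,cv2.MORPH_CLOSE,np.ones((5,5)))
n,l,s,ce=cv2.connectedComponentsWithStats(H)
for i in range(1,n):
    if s[i,4]>500: print(s[i],np.round(ce[i][::-1]/1000+[.5,-.12],4))
```

```text
t 1.6 pos [0.5222 0.0784 0.4004] yaw [3.141e+00 1.000e-03 1.515e+00] q [-0.7   0.25  0.56  1.63 -0.13  1.3  -0.17]
 shift cm [-32.9   -5.92  15.07] turn [0.001 0.001 0.001]
z hist [    0  3207 11403    40  2188  1798   245   391   865  8538   137    62
    43   273   660   334     0]
((0.6143673658370972, 0.08038495481014252), (0.3774816393852234, 0.10758202522993088), 86.80015563964844)
[  40   80   51   55 2110] [ 0.6073 -0.0548]
[ 207   83   71   71 3971] [0.6179 0.1219]
[ 127   85   54   55 2292] [0.6124 0.0337]
[ 303   97   55   54 2563] [0.6237 0.21  ]
```

View pics/w1.png

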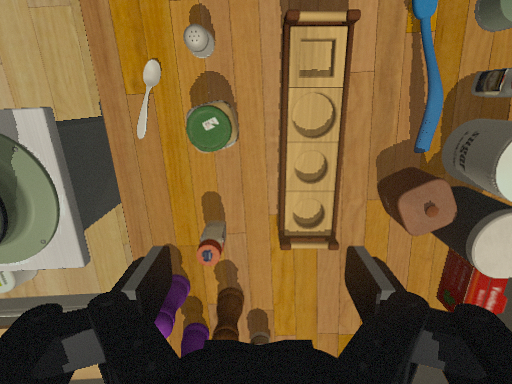

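The caddy is well located: square (316,57), large (312,113) and small wells (310,165) and (307,208). Next I'll go above the mill.

>>> play_rows --pt "-3 -0.6 1 0 0 0 1" --pt "-7 -1.4 3 0 0 0 1" --pt "-11.5 -2.2 5 0 0 0 1" --pt "-16 -3 7 0 0 0 1" --pt "-20 -3.8 8.5 0 0 0 1"

```text
clock: 2.15
position: [0.4713, -0.1169, 0.314]
tool_rot: [-3.141, 0.0, 1.52]
force: [1.0, 0.1, -0.0]
grip_width: 0.0854
finger_force: 0.0
```

>>> play_rows --pt "-4 -0.6 1.2 0 0 0 1" --pt "-8 -1.2 2.5 0 0 0 1" --pt "-11 -1.7 3.5 0 0 0 1" --pt "-12.5 -2 4 0 0 0 1" --pt "-12.9 -2.1 4.5 0 0 0 1"

```text
clock: 2.65
position: [0.4441, -0.2444, 0.2696]
tool_rot: [-3.141, 0.0, 1.517]
force: [1.1, 0.4, -0.9]
grip_width: 0.085
finger_force: 0.0
```

```bash
cat >> h.py <<'E'
def near(x,y,zlo,zhi,r=.05,name=None):
    "look with the wrist camera; centre of what stands near x,y between heights"
    c,p,d=grab('wrist'); W=world(c,d); m=(d>0)&(np.hypot(W[...,0]-x,W[...,1]-y)<r)&(W[...,2]>zlo)&(W[...,2]<zhi)
    if name: save(name,p); np.savez(name,p=p,w=W,d=d)
    P=W[m]
    if len(P)<10: print('few',len(P)); return
    (cx,cy),rr=cv2.minEnclosingCircle(P[:,:2].astype(np.float32))
    print('n',len(P),'mid',np.round((P[:,:2].min(0)+P[:,:2].max(0))/2,4),'ext',np.round(np.ptp(P[:,:2],axis=0),3),'circ',np.round([cx,cy,rr],4),'top',P[:,2].max().round(3))
E
python3 - <<'E'
from h import *
near(.445,-.247,.09,.16,.045,'w2')
to(.445,-.247,.10)
E
```

```text
n 1953 mid [ 0.4444 -0.2518] ext [0.049 0.049] circ [ 0.4443 -0.2515  0.0249] top 0.152
t 2.7 pos [ 0.4442 -0.2437  0.269 ] yaw [-3.14   0.     1.518] q [-0.13  0.35  0.66  1.88 -0.25  1.    0.6 ]
 shift cm [-0.33  0.12 16.9 ] turn [-0.001  0.     0.004]
```

View pics/w2.png

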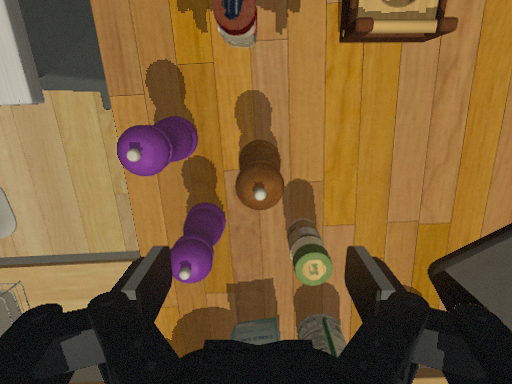

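Image w2 shows the mill head at (260,185) and its centre near (0.4443, −0.250). The purple mills at (150,150) and (190,262) are clear of the fingers. I'll descend and grip the head.

>>> play_rows --pt "-0.5 0 3 0 0 0 1" --pt "-0.5 0 7.5 0 0 0 1" --pt "-0.5 0 12 0 0 0 1" --pt "-0.5 0 15.5 0 0 0 1" --pt "-0.5 0 16.9 0 0 0 1"

```text
clock: 3.2
position: [0.444, -0.2461, 0.0985]
tool_rot: [-3.138, -0.001, 1.521]
force: [0.8, -0.5, 0.6]
grip_width: 0.0851
finger_force: 0.0
```

>>> play_rows --pt "0 0 0 0 0 0 0.5" --pt "0 0 0 0 0 0 0.2" --pt "0 0 0 0 0 0 -0.1" --pt "0 0 0 0 0 0 -0.5" --pt "0 0 0 0 0 0 -0.5" --squeeze 40

```text
clock: 3.7
position: [0.4459, -0.2483, 0.1031]
tool_rot: [3.138, 0.001, 1.52]
force: [-1.3, 0.4, 11.8]
grip_width: 0.0472
finger_force: 39.2
```

>>> play_rows --pt "0 0 -0.8 0 0 0 -0.5" --pt "0 0 -3 0 0 0 -0.5" --pt "0 0 -6.5 0 0 0 -0.5" --pt "0 0 -10 0 0 0 -0.5" --pt "0 0 -12.5 0 0 0 -0.5"

```text
clock: 4.2
position: [0.4449, -0.2483, 0.2294]
tool_rot: [3.139, 0.001, 1.519]
force: [0.6, 0.6, -1.2]
grip_width: 0.0466
finger_force: 41.5
```

```bash
python3 -c "
from h import *
to(.617,.1228,.235)"
```

```text
t 4.2 pos [ 0.4449 -0.2483  0.2294] yaw [3.139e+00 1.000e-03 1.519e+00] q [-0.09  0.4   0.65  1.93 -0.31  0.91  0.65]
 shift cm [37.94 15.28 -0.54] turn [0.003 0.001 0.005]
```

>>> play_rows --pt "1.5 0.6 -0.5 0 0 0 -0.5" --pt "5 2 -0.5 0 0 0 -0.5" --pt "9.5 4 -0.5 0 0 0 -0.5" --pt "14 5.8 -0.5 0 0 0 -0.5" --pt "18.5 7.5 -0.5 0 0 0 -0.5"

```text
clock: 4.7
position: [0.5297, -0.0651, 0.2326]
tool_rot: [3.14, -0.0, 1.52]
force: [1.2, -1.1, -2.1]
grip_width: 0.0468
finger_force: 41.5
```

>>> play_rows --pt "4.5 1.8 0 0 0 0 -0.5" --pt "9 3.6 0 0 0 0 -0.5" --pt "13.5 5.4 0 0 0 0 -0.5" --pt "17.5 7 0 0 0 0 -0.5" --pt "19.4 7.8 0 0 0 0 -0.5"

```text
clock: 5.2
position: [0.6175, 0.1274, 0.2321]
tool_rot: [3.141, -0.001, 1.524]
force: [-0.6, -0.3, -2.5]
grip_width: 0.0471
finger_force: 41.6
```

Run:
```python
from h import *
c,p,d=grab('wrist'); save('w3',p); np.savez('w3',p=p,w=world(c,d),d=d)
W=world(c,d)
to(.617,.1228,.125)
```

```text
t 5.25 pos [0.6181 0.1292 0.2318] yaw [ 3.141e+00 -2.000e-03  1.526e+00] q [-0.67  0.6   0.57  1.6  -0.36  1.05 -0.03]
 shift cm [-0.66 -0.09 10.68] turn [ 0.001 -0.002  0.012]
```

View pics/w3.png

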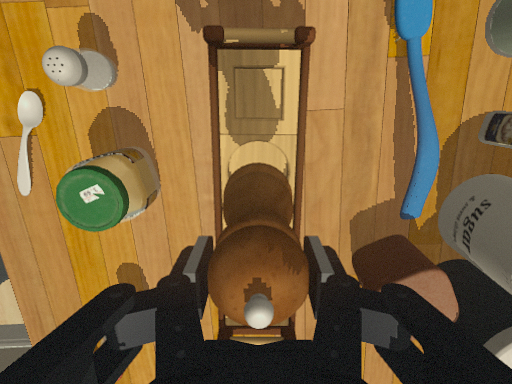

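Image w3 shows the mill hanging upright over the caddy row, which is centred at column 258, with the large well just behind it at (258,155). I'll lower it.

>>> play_rows --pt "-0.5 -0.1 1.5 0 0 0 -0.5" --pt "-0.5 -0.1 4 0 0 0 -0.5" --pt "-0.5 -0.1 7 0 0 0 -0.5" --pt "-0.5 -0.1 9 0 0 0 -0.5" --pt "-0.5 -0.1 10 0 0 0 -0.5"

```text
clock: 5.75
position: [0.6151, 0.1177, 0.1307]
tool_rot: [-3.141, 0.001, 1.52]
force: [-0.0, 0.2, -1.0]
grip_width: 0.0469
finger_force: 41.7
```

Run:
```python
from h import *
to(.617,.1245,.117)
print(observe()['force'])
```

```text
t 5.75 pos [0.6151 0.1177 0.1307] yaw [-3.141e+00  1.000e-03  1.520e+00] q [-0.61  0.7   0.51  1.7  -0.43  0.85  0.03]
 shift cm [0.69 0.16 1.37] turn [-0.001  0.001  0.006]
[-0.01506541  0.17209037 -0.99116058]
```

>>> play_rows --pt "0 0 0.2 0 0 0 -0.5" --pt "0 0 0.4 0 0 0 -0.5" --pt "0 0 0.4 0 0 0 -0.5" --pt "0 0 0.4 0 0 0 -0.5" --pt "0 0 0.4 0 0 0 -0.5"

```text
clock: 6.25
position: [0.6158, 0.1179, 0.1276]
tool_rot: [3.141, -0.0, 1.52]
force: [-1.7, 0.2, -2.3]
grip_width: 0.0467
finger_force: 41.7
```

Run:
```python
from h import *
to(.617,.1245,.117)
print(observe()['force'])
```

```text
t 6.25 pos [0.6158 0.1179 0.1276] yaw [ 3.141 -0.     1.52 ] q [-0.61  0.71  0.51  1.7  -0.44  0.85  0.04]
 shift cm [0.67 0.09 1.06] turn [ 0.001 -0.     0.006]
[-1.69109198  0.21072986 -2.27438372]
```

>>> play_rows --pt "0.3 0.1 0 0 0 0 -0.5" --pt "0.6 0.1 0.2 0 0 0 -0.5" --pt "0.6 0.1 0.5 0 0 0 -0.5" --pt "0.6 0.1 0.8 0 0 0 -0.5" --pt "0.6 0.1 1.0 0 0 0 -0.5"

```text
clock: 6.75
position: [0.617, 0.1236, 0.1171]
tool_rot: [3.141, 0.0, 1.52]
force: [-6.1, -0.8, 30.3]
grip_width: 0.0467
finger_force: 43.8
```

>>> play_rows --pt "0 0 0 0 0 0 -0.5" --pt "0 0 0.1 0 0 0 -0.5" --pt "0 0 0.2 0 0 0 -0.5" --pt "0 0 0.2 0 0 0 -0.5" --pt "0 0 0.2 0 0 0 -0.5"

```text
clock: 7.25
position: [0.6176, 0.1236, 0.1171]
tool_rot: [3.14, -0.001, 1.519]
force: [-7.5, -1.2, 33.0]
grip_width: 0.0465
finger_force: 44.3
```

>>> play_rows --pt "0 0 -0.25 0 0 0 -0.5" --pt "0 0 -0.25 0 0 0 0.1" --pt "0 0 -0.25 0 0 0 0.3" --pt "0 0 -0.25 0 0 0 0.6" --pt "0 0 -0.25 0 0 0 1"

```text
clock: 7.75
position: [0.6168, 0.1237, 0.1173]
tool_rot: [-3.141, 0.0, 1.52]
force: [-0.2, -0.1, 0.7]
grip_width: 0.0809
finger_force: 0.0
```

>>> play_rows --pt "0 0 0 0 0 0 1" --pt "0 0 -2 0 0 0 1" --pt "0 0 -6 0 0 0 1" --pt "0 0 -10.5 0 0 0 1" --pt "0 0 -15 0 0 0 1"

```text
clock: 8.25
position: [0.6166, 0.1235, 0.2691]
tool_rot: [-3.141, 0.0, 1.52]
force: [0.7, -0.4, 0.5]
grip_width: 0.0855
finger_force: 0.0
```

Run:
```python
from h import *
to(.43,-.085,.25)
near(.617,.123,.13,.19,.045)
```

```text
t 8.25 pos [0.6166 0.1235 0.2691] yaw [-3.141  0.     1.52 ] q [-0.68  0.56  0.6   1.57 -0.34  1.12 -0.05]
 shift cm [-21.78 -17.56   1.93] turn [-0.     0.     0.006]
n 2046 mid [0.6146 0.1199] ext [0.049 0.049] circ [0.6148 0.12   0.025 ] top 0.166
```

The mill stands in its well, with its top at 0.166. Next is the red jar.

>>> play_rows --pt "-3 -2.5 0 0 0 0 1" --pt "-6.5 -5.5 0 0 0 0 1" --pt "-10 -8.5 0 0 0 0 1" --pt "-13.5 -11.5 0 0 0 0 1" --pt "-17 -14 0 0 0 0 1"

```text
clock: 8.8
position: [0.4667, -0.04, 0.2675]
tool_rot: [3.142, -0.001, 1.52]
force: [1.2, -1.3, 0.8]
grip_width: 0.0852
finger_force: 0.0
```

>>> play_rows --pt "-3 -2.2 0.5 0 0 0 1" --pt "-4.8 -3.6 1.5 0 0 0 1" --pt "-4.8 -3.6 2 0 0 0 1" --pt "-4.8 -3.6 2 0 0 0 1" --pt "-4.8 -3.6 2 0 0 0 1"

```text
clock: 9.3
position: [0.4306, -0.0844, 0.2477]
tool_rot: [3.141, 0.0, 1.521]
force: [-0.4, -0.1, -1.0]
grip_width: 0.0851
finger_force: 0.0
```

Run:
```python
from h import *
near(.43,-.085,.075,.13,.045,'w4')
near(.43,-.085,.01,.08,.045)
to(.43,-.085,.07)
p=np.load('w4.npz')['p'];
```

```text
n 1474 mid [ 0.4301 -0.0864] ext [0.04  0.039] circ [ 0.43   -0.0848  0.0217] top 0.109
n 409 mid [ 0.4309 -0.0752] ext [0.04  0.018] circ [ 0.4308 -0.0777  0.0205] top 0.08
t 9.4 pos [ 0.4306 -0.0845  0.2477] yaw [3.141 0.    1.521] q [-0.53  0.25  0.7   2.07 -0.21  0.89  0.24]
 shift cm [-0.05 -0.06 17.77] turn [0.    0.    0.007]
```

View pics/w4.png

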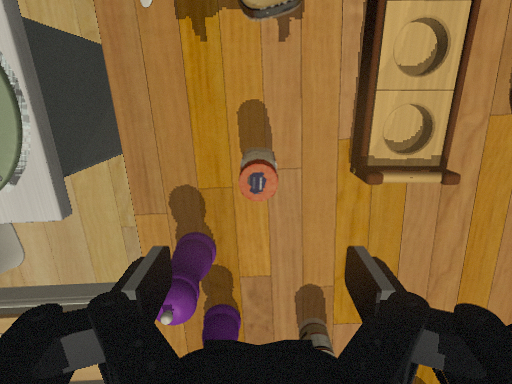

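Image w4 shows the red lid at (258,183) with the jar body behind it at (258,158). I'll check its yaw from the side face.

Run:
```python
from h import *
for n in('w4','scene','top'):
    D=np.load(n+'.npz'); W=D['w']; m=(D['d']>0)&(np.hypot(W[...,0]-.43,W[...,1]+.083)<.04)&(W[...,2]>.015)&(W[...,2]<.075)
    P=W[m][:,:2].astype(np.float32); print(n,len(P)); 
    b=np.round(P[:,0]*250)/250
    for x in np.unique(b): 
        q=P[b==x,1]
        if len(q)>4: print('  %.3f ymax %.4f'%(x,q.max()),len(q))
```

```text
w4 284
  0.412 ymax -0.0693 20
  0.416 ymax -0.0680 23
  0.420 ymax -0.0663 28
  0.424 ymax -0.0664 31
  0.428 ymax -0.0669 27
  0.432 ymax -0.0670 35
  0.436 ymax -0.0675 29
  0.440 ymax -0.0677 30
  0.444 ymax -0.0686 28
  0.448 ymax -0.0715 29
scene 200
  0.408 ymax -0.0708 9
  0.412 ymax -0.0642 17
  0.416 ymax -0.0609 17
  0.420 ymax -0.0619 21
  0.424 ymax -0.0627 21
  0.428 ymax -0.0623 20
  0.432 ymax -0.0607 15
  0.436 ymax -0.0640 20
  0.440 ymax -0.0650 23
  0.444 ymax -0.0640 20
  0.448 ymax -0.0697 17
top 41
  0.408 ymax -0.0876 5
  0.412 ymax -0.0713 20
```

>>> play_rows --pt "0 0 3 0 0 0 1" --pt "0 0 7.5 0 0 0 1" --pt "0 0 12 0 0 0 1" --pt "0 0 16 0 0 0 1" --pt "0 0 17.8 0 0 0 1"

```text
clock: 9.9
position: [0.429, -0.0845, 0.0666]
tool_rot: [-3.138, 0.0, 1.52]
force: [0.8, -0.2, 0.8]
grip_width: 0.0854
finger_force: 0.0
```

>>> play_rows --pt "0 0 0 0 0 0 0.5" --pt "0 0 0 0 0 0 0.2" --pt "0 0 0 0 0 0 -0.1" --pt "0 0 0 0 0 0 -0.6" --pt "0 0 0 0 0 0 -0.6" --squeeze 40

```text
clock: 10.4
position: [0.4309, -0.0848, 0.0709]
tool_rot: [3.139, -0.0, 1.52]
force: [-1.2, 0.1, 7.3]
grip_width: 0.039
finger_force: 39.2
```

>>> play_rows --pt "0 0 0 0 0 0 -0.6" --pt "0 0 -0.8 0 0 0 -0.6" --pt "0 0 -4 0 0 0 -0.6" --pt "0 0 -8 0 0 0 -0.6" --pt "0 0 -12 0 0 0 -0.6"

```text
clock: 10.9
position: [0.4295, -0.0852, 0.1918]
tool_rot: [-3.141, 0.0, 1.519]
force: [1.1, 1.7, -0.2]
grip_width: 0.0389
finger_force: 40.5
```

Run:
```python
from h import *
to(.45,.21,.21)
to(.622,.2105,.21)
```

```text
t 10.9 pos [ 0.4295 -0.0852  0.1918] yaw [-3.141  0.     1.519] q [-0.48  0.35  0.68  2.14 -0.32  0.76  0.35]
 shift cm [29.58  0.52 -1.82] turn [-0.     0.     0.005]
t 10.9 pos [ 0.4295 -0.0852  0.1918] yaw [-3.141  0.     1.519] q [-0.48  0.35  0.68  2.14 -0.32  0.76  0.35]
 shift cm [30.52 17.7  -1.82] turn [-0.     0.     0.005]
```

>>> play_rows --pt "1.5 0.1 -1 0 0 0 -0.6" --pt "5 0.2 -2 0 0 0 -0.6" --pt "9.5 0.3 -2 0 0 0 -0.6" --pt "14 0.4 -2 0 0 0 -0.6" --pt "18.5 0.5 -2 0 0 0 -0.6"

```text
clock: 11.4
position: [0.4442, 0.1015, 0.2109]
tool_rot: [3.14, -0.001, 1.52]
force: [1.1, -1.4, -0.8]
grip_width: 0.0388
finger_force: 40.5
```

>>> play_rows --pt "4.5 0 0 0 0 0 -0.6" --pt "8.5 0 0 0 0 0 -0.6" --pt "11.5 1.5 0 0 0 0 -0.6" --pt "12 5 0 0 0 0 -0.6" --pt "12 9 0 0 0 0 -0.6"

```text
clock: 11.9
position: [0.5406, 0.2171, 0.2109]
tool_rot: [3.141, -0.001, 1.524]
force: [0.4, 0.6, -0.2]
grip_width: 0.0389
finger_force: 40.5
```

>>> play_rows --pt "0 4 0 0 0 0 -0.6" --pt "0 7 0 0 0 0 -0.6" --pt "0 8.1 0 0 0 0 -0.6" --pt "0 8.1 0 0 0 0 -0.6" --pt "0 8.1 0 0 0 0 -0.6"

```text
clock: 12.4
position: [0.6204, 0.2108, 0.2101]
tool_rot: [-3.141, 0.0, 1.52]
force: [-0.5, 0.3, -1.1]
grip_width: 0.0385
finger_force: 40.6
```

Run:
```python
from h import *
c,p,d=grab('wrist'); save('w5',p)
to(.622,.2105,.10)
```

```text
t 12.45 pos [0.6203 0.211  0.2101] yaw [-3.141 -0.     1.52 ] q [-0.78  0.66  0.58  1.56 -0.4   1.04 -0.14]
 shift cm [-0.05  0.18 11.01] turn [-0.    -0.     0.006]
```

View pics/w5.png

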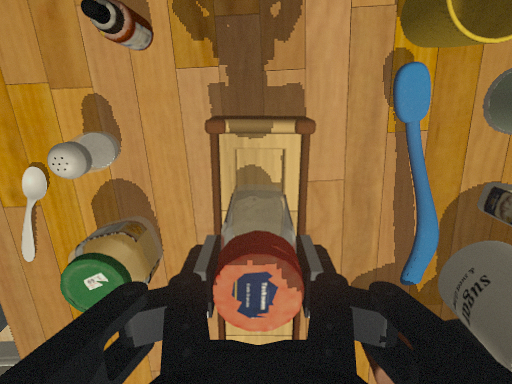

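Image w5 shows the red jar upright and square over its well at (258,165). I'll lower it.

>>> play_rows --pt "0 0.1 2 0 0 0 -0.6" --pt "0 0.15 5.5 0 0 0 -0.6" --pt "0 0.15 9 0 0 0 -0.6" --pt "0 0.15 11 0 0 0 -0.6" --pt "0 0.15 11.5 0 0 0 -0.6"

```text
clock: 12.95
position: [0.6209, 0.2109, 0.0929]
tool_rot: [-3.139, 0.001, 1.521]
force: [-0.7, 0.0, -0.9]
grip_width: 0.0386
finger_force: 40.6
```

>>> play_rows --pt "0 0 0 0 0 0 -0.6" --pt "0 0 0.3 0 0 0 -0.6" --pt "0 0 0.6 0 0 0 -0.6" --pt "0 0 0.9 0 0 0 -0.6" --pt "0 0 1.1 0 0 0 -0.6"

```text
clock: 13.45
position: [0.6233, 0.2108, 0.0848]
tool_rot: [3.14, -0.001, 1.52]
force: [-11.9, -0.4, 42.2]
grip_width: 0.0386
finger_force: 44.8
```

>>> play_rows --pt "0 0 -0.3 0 0 0 -0.6" --pt "0 0 -0.3 0 0 0 0" --pt "0 0 -0.3 0 0 0 0.3" --pt "0 0 -0.3 0 0 0 0.6" --pt "0 0 -0.3 0 0 0 1"

```text
clock: 13.95
position: [0.6227, 0.2105, 0.0864]
tool_rot: [-3.141, 0.0, 1.52]
force: [-0.4, -0.1, 0.5]
grip_width: 0.0806
finger_force: 0.0
```

>>> play_rows --pt "0 0 0 0 0 0 1" --pt "0 0 -2 0 0 0 1" --pt "0 0 -6 0 0 0 1" --pt "0 0 -10.5 0 0 0 1" --pt "0 0 -15 0 0 0 1"

```text
clock: 14.45
position: [0.6225, 0.2103, 0.2381]
tool_rot: [-3.141, 0.001, 1.52]
force: [0.9, 0.6, 0.7]
grip_width: 0.0854
finger_force: 0.0
```

Run:
```python
from h import *
near(.622,.2105,.08,.15,.045)
to(.441,.242,.24)
```

```text
n 1787 mid [0.6223 0.209 ] ext [0.039 0.04 ] circ [0.6212 0.2112 0.0223] top 0.123
t 14.5 pos [0.6252 0.2105 0.2457] yaw [ 3.134e+00 -3.000e-03  1.519e+00] q [-0.78  0.63  0.6   1.51 -0.39  1.1  -0.15]
 shift cm [  2.19 -18.56   0.44] turn [ 0.007 -0.003  0.005]
```

>>> play_rows --pt "0.5 -3.5 0 0 0 0 1" --pt "1.2 -8 0 0 0 0 1" --pt "2 -12.5 0 0 0 0 1" --pt "2.4 -16.5 0 0 0 0 1" --pt "2.4 -18.4 0 0 0 0 1"

```text
clock: 15.0
position: [0.4372, 0.2447, 0.2364]
tool_rot: [-3.14, -0.001, 1.522]
force: [1.0, -0.3, 0.2]
grip_width: 0.0854
finger_force: 0.0
```

>>> play_rows --pt "0 0 0 0 0 0 1" --pt "0 0 0 0 0 0 1" --pt "0 0 0 0 0 0 1" --pt "0 0 0 0 0 0 1" --pt "0 0 0 0 0 0 1"

```text
clock: 15.5
position: [0.4408, 0.2436, 0.2364]
tool_rot: [3.141, 0.0, 1.519]
force: [0.0, -0.4, 0.0]
grip_width: 0.0856
finger_force: 0.0
```

Run:
```python
from h import *
near(.441,.242,.068,.12,.04,'w6')
to(.441,.242,.055)
```

```text
n 859 mid [0.4425 0.2412] ext [0.034 0.034] circ [0.4424 0.241  0.0173] top 0.091
t 15.55 pos [0.4407 0.2436 0.2364] yaw [3.142 0.    1.519] q [-1.12  0.39  0.66  1.93 -0.29  0.92 -0.37]
 shift cm [-0.15  0.04 18.14] turn [0.    0.    0.005]
```

View pics/w6.png

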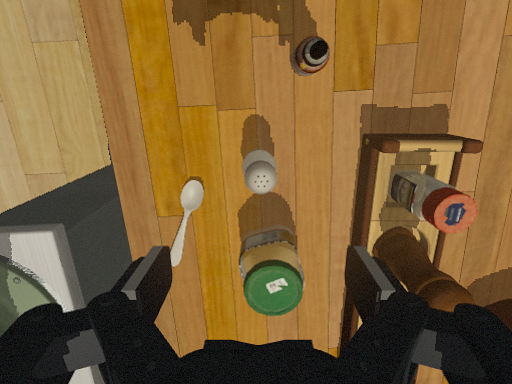

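Image w6 shows the salt cap at (260,178), with the spread jar at (272,285) clear of the fingers. I'll grip the glass just below the cap.

>>> play_rows --pt "-0.1 0.1 3.5 0 0 0 1" --pt "-0.1 0.1 8.5 0 0 0 1" --pt "-0.1 0.1 13.5 0 0 0 1" --pt "-0.1 0.1 18 0 0 0 1" --pt "-0.1 0.1 20.4 0 0 0 1"

```text
clock: 16.05
position: [0.4401, 0.2418, 0.0292]
tool_rot: [-3.139, 0.002, 1.519]
force: [0.7, -0.4, 0.8]
grip_width: 0.0853
finger_force: 0.0
```

>>> play_rows --pt "0 0 0 0 0 0 0.5" --pt "0 0 0 0 0 0 0.2" --pt "0 0 0 0 0 0 -0.1" --pt "0 0 0 0 0 0 -0.6" --pt "0 0 0 0 0 0 -0.6" --squeeze 40

```text
clock: 16.55
position: [0.4422, 0.2435, 0.0344]
tool_rot: [3.139, -0.002, 1.52]
force: [-0.3, -0.1, 11.3]
grip_width: 0.0377
finger_force: 39.1
```

>>> play_rows --pt "0 0 0 0 0 0 -0.6" --pt "0 0 0 0 0 0 -0.6" --pt "0 0 -0.5 0 0 0 -0.6" --pt "0 0 -2 0 0 0 -0.6" --pt "0 0 -2 0 0 0 -0.6"

```text
clock: 17.05
position: [0.4421, 0.2436, 0.0547]
tool_rot: [3.139, -0.002, 1.52]
force: [-0.4, -1.2, -1.2]
grip_width: 0.0378
finger_force: 40.0
```

>>> play_rows --pt "0 0 -1.5 0 0 0 -0.6" --pt "0 0 -5 0 0 0 -0.6" --pt "0 0 -9 0 0 0 -0.6" --pt "0 0 -12.5 0 0 0 -0.6" --pt "-1.5 0 -14 0 0 0 -0.6"

```text
clock: 17.55
position: [0.4412, 0.2297, 0.1954]
tool_rot: [3.139, -0.003, 1.522]
force: [0.0, -1.1, -0.3]
grip_width: 0.0378
finger_force: 40.0
```

Run:
```python
from h import *
to(.46,.0355,.19)
to(.612,.0355,.19)
```

```text
t 17.55 pos [0.4412 0.2297 0.1954] yaw [ 3.139e+00 -3.000e-03  1.522e+00] q [-1.08  0.44  0.64  1.99 -0.35  0.82 -0.29]
 shift cm [-19.3    2.83   0.49] turn [ 0.003 -0.003  0.008]
t 17.55 pos [0.4412 0.2297 0.1954] yaw [ 3.139e+00 -3.000e-03  1.522e+00] q [-1.08  0.44  0.64  1.99 -0.35  0.82 -0.29]
 shift cm [-18.56  18.01   0.53] turn [ 0.003 -0.003  0.008]
```

>>> play_rows --pt "-3.5 0.2 0 0 0 0 -0.6" --pt "-8 0.4 0 0 0 0 -0.6" --pt "-12.5 0.8 0 0 0 0 -0.6" --pt "-17 1.5 0 0 0 0 -0.6" --pt "-18.6 5 0 0 0 0 -0.6"

```text
clock: 18.05
position: [0.4788, 0.0361, 0.1933]
tool_rot: [-3.141, -0.001, 1.517]
force: [0.6, 1.4, -1.3]
grip_width: 0.0375
finger_force: 40.0
```

>>> play_rows --pt "0 4 0 0 0 0 -0.6" --pt "0 8.5 0 0 0 0 -0.6" --pt "0 12 0 0 0 0 -0.6" --pt "0 13 0 0 0 0 -0.6" --pt "0 13 0 0 0 0 -0.6"

```text
clock: 18.55
position: [0.6113, 0.0326, 0.1922]
tool_rot: [3.142, 0.001, 1.52]
force: [-2.1, -0.9, -1.7]
grip_width: 0.0375
finger_force: 40.1
```

Run:
```python
from h import *
c,p,d=grab('wrist'); save('w7',p)
to(.612,.0355,.055)
```

```text
t 18.6 pos [0.6102 0.0328 0.1923] yaw [-3.141  0.     1.519] q [-0.55  0.62  0.6   1.7  -0.42  0.95  0.16]
 shift cm [ 0.29  0.17 13.73] turn [-0.001  0.     0.005]
```

View pics/w7.png

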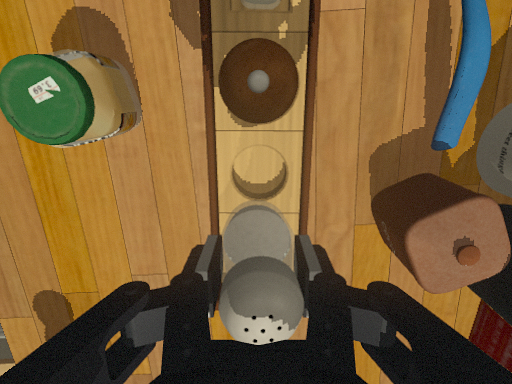

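Image w7 shows the mill at (258,80), the free small well next to it at (259,172), and the salt shaker held upright at (260,300). I'll check by projection that the well pixel matches my coordinate.

Run:
```python
from h import *
c=viewer.camera_info('wrist'); K=np.array([[c['fx'],0,c['cx']],[0,c['fy'],c['cy']],[0,0,1]])
for X in([.612,.0355,.036],[.612,.0355,.014],[.607,-.052,.036],[.6102,.0328,.036]):
    print(X,cv2.projectPoints(np.array([X]),cv2.Rodrigues(np.array(c['R']))[0],np.array(c['t']),K,np.array([c['k1'],0,0,0.]))[0].round(1).ravel())
p=cv2.imread('pics/w7.png'); g=cv2.cvtColor(p,6)
```

```text
[0.612, 0.0355, 0.036] [259.9 173.4]
[0.612, 0.0355, 0.014] [259.8 168.6]
[0.607, -0.052, 0.036] [259.4 249.4]
[0.6102, 0.0328, 0.036] [258.3 176. ]
```

The projection matches the well to within 2 mm, so I'll lower the salt shaker.

>>> play_rows --pt "0.2 0.1 2.5 0 0 0 -0.6" --pt "0.35 0.15 6.5 0 0 0 -0.6" --pt "0.35 0.15 10.5 0 0 0 -0.6" --pt "0.35 0.15 13 0 0 0 -0.6" --pt "0.35 0.15 13.5 0 0 0 -0.6"

```text
clock: 19.1
position: [0.6099, 0.0367, 0.0556]
tool_rot: [-3.138, 0.001, 1.52]
force: [-0.3, -0.0, 0.4]
grip_width: 0.0379
finger_force: 40.1
```

>>> play_rows --pt "0 0 0 0 0 0 -0.6" --pt "0 0 0.3 0 0 0 -0.6" --pt "0 0 0.6 0 0 0 -0.6" --pt "0 0 0.9 0 0 0 -0.6" --pt "0 0 1.0 0 0 0 -0.6"

```text
clock: 19.6
position: [0.6128, 0.0366, 0.0484]
tool_rot: [3.141, -0.001, 1.52]
force: [-7.2, 2.0, 24.8]
grip_width: 0.0377
finger_force: 44.2
```

>>> play_rows --pt "0 0 -0.2 0 0 0 -0.6" --pt "0 0 -0.2 0 0 0 0" --pt "0 0 -0.2 0 0 0 0.3" --pt "0 0 -0.2 0 0 0 0.6" --pt "0 0 -0.2 0 0 0 1"

```text
clock: 20.1
position: [0.6124, 0.0363, 0.0495]
tool_rot: [-3.142, 0.0, 1.52]
force: [-0.4, -0.5, -0.1]
grip_width: 0.0806
finger_force: 0.0
```

>>> play_rows --pt "0 0 0 0 0 0 1" --pt "0 0 -2 0 0 0 1" --pt "0 0 -6 0 0 0 1" --pt "0 0 -10.5 0 0 0 1" --pt "0 0 -15 0 0 0 1"

```text
clock: 20.6
position: [0.612, 0.0362, 0.2011]
tool_rot: [-3.141, 0.0, 1.519]
force: [-0.1, 0.3, 0.2]
grip_width: 0.0852
finger_force: 0.0
```

Run:
```python
from h import *
near(.612,.036,.078,.13,.04)
to(.501,-.358,.24)
```

```text
n 1194 mid [0.6129 0.0344] ext [0.033 0.034] circ [0.6131 0.0343 0.0173] top 0.105
t 20.65 pos [0.6148 0.0357 0.2082] yaw [ 3.134e+00 -1.000e-03  1.519e+00] q [-0.56  0.61  0.62  1.68 -0.41  0.98  0.15]
 shift cm [-39.9  -9.3  -3.3] turn [ 0.007 -0.001  0.005]
```

Salt is seated, with its top at 0.105. Next is the green jar.

>>> play_rows --pt "-3.5 -0.8 -1 0 0 0 1" --pt "-8 -1.9 -2 0 0 0 1" --pt "-12.5 -3 -3 0 0 0 1" --pt "-17 -4 -3.5 0 0 0 1" --pt "-21.5 -5 -3.5 0 0 0 1"

```text
clock: 21.15
position: [0.5511, -0.1775, 0.2354]
tool_rot: [3.14, -0.0, 1.52]
force: [-1.0, -0.4, -0.8]
grip_width: 0.0852
finger_force: 0.0
```

>>> play_rows --pt "-4.5 -1 0 0 0 0 1" --pt "-9 -2.2 0 0 0 0 1" --pt "-13.5 -3.2 0 0 0 0 1" --pt "-17 -4 0 0 0 0 1" --pt "-18.4 -4.2 0 0 0 0 1"

```text
clock: 21.65
position: [0.4981, -0.3612, 0.2347]
tool_rot: [-3.141, 0.001, 1.516]
force: [-0.7, 0.6, 0.6]
grip_width: 0.0855
finger_force: 0.0
```

>>> play_rows --pt "0 0 0 0 0 0 1" --pt "0 0 0 0 0 0 1" --pt "0 0 0 0 0 0 1" --pt "0 0 0 0 0 0 1" --pt "0 0 0 0 0 0 1"

```text
clock: 22.15
position: [0.5006, -0.3566, 0.2346]
tool_rot: [3.141, -0.0, 1.521]
force: [0.3, 0.3, 0.5]
grip_width: 0.0854
finger_force: 0.0
```

Run:
```python
from h import *
near(.501,-.358,.075,.13,.04,'w8')
to(.501,-.358,.07)
```

```text
n 1914 mid [ 0.5023 -0.3614] ext [0.044 0.045] circ [ 0.5022 -0.3613  0.0229] top 0.109
t 22.2 pos [ 0.5005 -0.3568  0.2346] yaw [ 3.141 -0.     1.521] q [ 0.11  0.58  0.64  1.65 -0.39  1.04  0.81]
 shift cm [-0.12  0.05 16.46] turn [ 0.    -0.     0.007]
```

View pics/w8.png

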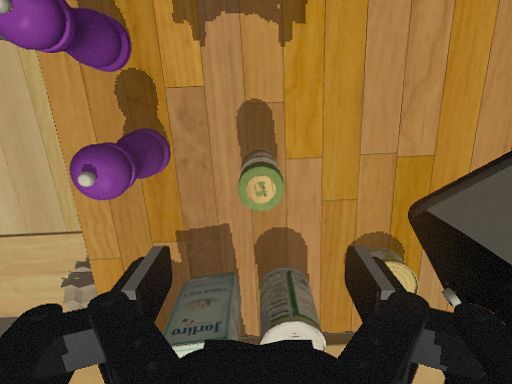

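Image w8 shows the green lid at (261,188), with its neighbours more than 10 cm from the fingers. I'll grip the lid.

>>> play_rows --pt "-0.25 0.1 3 0 0 0 1" --pt "-0.25 0.1 7.5 0 0 0 1" --pt "-0.25 0.1 12 0 0 0 1" --pt "-0.25 0.1 15.3 0 0 0 1" --pt "-0.25 0.1 16.5 0 0 0 1"

```text
clock: 22.7
position: [0.5, -0.3588, 0.0666]
tool_rot: [-3.138, -0.002, 1.52]
force: [-0.1, 0.0, 0.1]
grip_width: 0.0854
finger_force: 0.0
```

>>> play_rows --pt "0 0 0 0 0 0 0.5" --pt "0 0 0 0 0 0 0.2" --pt "0 0 0 0 0 0 -0.1" --pt "0 0 0 0 0 0 -0.6" --pt "0 0 0 0 0 0 -0.6" --squeeze 40

```text
clock: 23.2
position: [0.502, -0.3606, 0.0716]
tool_rot: [3.139, 0.001, 1.52]
force: [-1.0, 0.7, 7.8]
grip_width: 0.0441
finger_force: 39.7
```

>>> play_rows --pt "0 0 0 0 0 0 -0.6" --pt "0 0 -0.8 0 0 0 -0.6" --pt "0 0 -4 0 0 0 -0.6" --pt "0 0 -8 0 0 0 -0.6" --pt "0 0 -12 0 0 0 -0.6"

```text
clock: 23.7
position: [0.5008, -0.36, 0.1921]
tool_rot: [3.141, 0.0, 1.519]
force: [-0.3, -0.4, -0.4]
grip_width: 0.0441
finger_force: 41.2
```

Run:
```python
from h import *
to(.607,-.0515,.20)
```

```text
t 23.7 pos [ 0.5008 -0.36    0.1921] yaw [3.141 0.    1.519] q [ 0.13  0.63  0.61  1.68 -0.42  0.96  0.85]
 shift cm [31.35  9.02 -0.79] turn [0.    0.    0.005]
```

>>> play_rows --pt "1.5 0.4 -0.5 0 0 0 -0.6" --pt "5 1.4 -0.8 0 0 0 -0.6" --pt "9.5 2.7 -0.8 0 0 0 -0.6" --pt "14 4 -0.8 0 0 0 -0.6" --pt "18.5 5.3 -0.8 0 0 0 -0.6"

```text
clock: 24.2
position: [0.5639, -0.1762, 0.199]
tool_rot: [3.14, -0.0, 1.519]
force: [1.2, -0.6, -1.3]
grip_width: 0.044
finger_force: 41.4
```

>>> play_rows --pt "4.5 1.3 0 0 0 0 -0.6" --pt "8.5 2.5 0 0 0 0 -0.6" --pt "11.5 3.4 0 0 0 0 -0.6" --pt "12.8 3.7 0 0 0 0 -0.6" --pt "12.8 3.7 0 0 0 0 -0.6"

```text
clock: 24.7
position: [0.6074, -0.05, 0.1983]
tool_rot: [3.141, -0.001, 1.523]
force: [-0.4, -0.6, -1.9]
grip_width: 0.044
finger_force: 41.4
```

>>> play_rows --pt "0 0 0 0 0 0 -0.6" --pt "0 0 0 0 0 0 -0.6" --pt "0 0 0 0 0 0 -0.6" --pt "0 0 0 0 0 0 -0.6" --pt "0 0 0 0 0 0 -0.6"

```text
clock: 25.2
position: [0.6068, -0.0524, 0.1976]
tool_rot: [-3.142, 0.0, 1.519]
force: [-0.1, 0.3, -1.7]
grip_width: 0.0439
finger_force: 41.4
```

Run:
```python
from h import *
c,p,d=grab('wrist'); save('w9',p)
to(.607,-.0515,.10)
K=np.array([[c['fx'],0,c['cx']],[0,c['fy'],c['cy']],[0,0,1]])
print(cv2.projectPoints(np.array([[.607,-.0515,.036]]),cv2.Rodrigues(np.array(c['R']))[0],np.array(c['t']),K,np.array([c['k1'],0,0,0.]))[0].round(1).ravel())
```

```text
t 25.25 pos [ 0.6068 -0.0523  0.1976] yaw [-3.142  0.     1.519] q [-0.42  0.62  0.63  1.7  -0.43  0.96  0.31]
 shift cm [0.08 0.01 9.76] turn [-0.     0.     0.005]
[258.4 174. ]
```

View pics/w9.png

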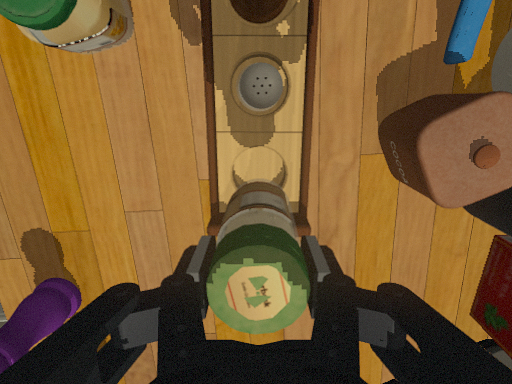

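Image w9 shows salt seated at (261,84) and the last well at (259,172), about 2 mm from where I predicted it. I'll lower the green jar.

>>> play_rows --pt "0.1 0 2 0 0 0 -0.6" --pt "0.2 0 5 0 0 0 -0.6" --pt "0.2 0 8 0 0 0 -0.6" --pt "0.2 0 9.7 0 0 0 -0.6" --pt "0.2 0 10.2 0 0 0 -0.6"

```text
clock: 25.75
position: [0.6061, -0.05, 0.0938]
tool_rot: [-3.139, 0.0, 1.52]
force: [0.0, 0.0, -1.1]
grip_width: 0.0442
finger_force: 41.3
```

>>> play_rows --pt "0 0 0 0 0 0 -0.6" --pt "0 0 0.3 0 0 0 -0.6" --pt "0 0 0.6 0 0 0 -0.6" --pt "0 0 0.9 0 0 0 -0.6" --pt "0 0 1.1 0 0 0 -0.6"

```text
clock: 26.25
position: [0.6077, -0.05, 0.0852]
tool_rot: [3.14, -0.0, 1.52]
force: [0.6, 2.5, 25.9]
grip_width: 0.0442
finger_force: 43.6
```

>>> play_rows --pt "0 0 -0.2 0 0 0 -0.6" --pt "0 0 -0.2 0 0 0 0.1" --pt "0 0 -0.2 0 0 0 0.4" --pt "0 0 -0.2 0 0 0 0.7" --pt "0 0 -0.2 0 0 0 1"

```text
clock: 26.75
position: [0.607, -0.05, 0.0865]
tool_rot: [-3.141, 0.0, 1.52]
force: [-0.7, 0.2, 0.3]
grip_width: 0.0843
finger_force: 0.0
```

>>> play_rows --pt "0 0 0 0 0 0 1" --pt "0 0 -2 0 0 0 1" --pt "0 0 -6 0 0 0 1" --pt "0 0 -10.5 0 0 0 1" --pt "0 0 -15 0 0 0 1"

```text
clock: 27.25
position: [0.6066, -0.0501, 0.2381]
tool_rot: [-3.141, 0.0, 1.519]
force: [-0.4, 0.5, -0.8]
grip_width: 0.0853
finger_force: 0.0
```

>>> play_rows --pt "-2 -2 -2 0 0 0 1" --pt "-6 -5 -3 0 0 0 1" --pt "-9 -8 -3 0 0 0 1" --pt "-11 -10 -3 0 0 0 1" --pt "-11 -10 -3 0 0 0 1"

```text
clock: 27.75
position: [0.499, -0.1576, 0.2672]
tool_rot: [3.141, -0.0, 1.515]
force: [0.9, 0.8, 1.0]
grip_width: 0.0854
finger_force: 0.0
```

Run:
```python
from h import *
c,p,d=grab('scene'); save('end',p); W=world(c,d)
for n,x,y,z in[('mill',.617,.1228,.164),('red',.622,.2105,.12),('salt',.612,.036,.104),('green',.607,-.051,.12)]:
    m=(d>0)&(np.hypot(W[...,0]-x,W[...,1]-y)<.04)&(W[...,2]>.06); P=W[m]; q=P[P[:,2]>P[:,2].max()-.03]
    print(n,P[:,2].max().round(3),'exp',z,((P.min(0)+P.max(0))/2).round(3),((q.min(0)+q.max(0))/2).round(3))
```

```text
mill 0.163 exp 0.164 [0.614 0.127 0.112] [0.614 0.126 0.148]
red 0.123 exp 0.12 [0.621 0.211 0.092] [0.621 0.21  0.108]
salt 0.103 exp 0.104 [0.608 0.04  0.081] [0.609 0.04  0.088]
green 0.122 exp 0.12 [ 0.606 -0.047  0.091] [ 0.606 -0.048  0.107]
```

View pics/end.png

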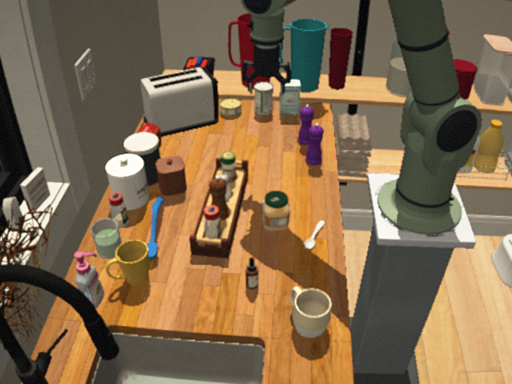

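The final scene shows all four items upright in the caddy at about (212,218), (217,190), (225,180) and (229,162), each at the expected height. The dropper bottle, spread jar and other items are where they were.

```bash
python3 -c "
from workcell import bot
print(bot.job_done())"
```

```text
the job is handed in; nothing more can be done
None
```

All four seasonings stand upright on the floors of their wells: mill in the large round, red jar in the square, salt and green jar in the two smaller rounds. I handed the job in at about 28 s; the scoring result was not shown.

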